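# Mix the reagent bottles and load the analyser

### The job

Mix the green-capped bottles one after another, from the shortest to the tallest: press each one upright onto the middle of the mixer's sprung pad until the pad is fully down, keep it down for two seconds, then stand it upright in an empty cell of the white carrier, one bottle to a cell. When all of them are loaded, slide the carrier by its fin handle along the table into the analyser's loading bay until it is fully home against the stop, and let go. The white control jars stay in the carrier, upright, and the beaker, the timer and the marker are left where they are.

Things in the scene. Friction and masses are not known exactly. Their poses are not given: they have to be found in the camera images.
- bottle_80: Upright clear bottle with a green screw cap, 80 mm tall (the four kinds are alike but for height: 80, 95, 110, 125 mm; not all are there every time). Body 48 mm diameter up to 36 mm below the top, cap 38 mm diameter over the top 30 mm. Origin: centre of the underside, z up along the bottle. Stands on the table.
- bottle_95: Upright clear bottle with a green screw cap, 95 mm tall (the four kinds are alike but for height: 80, 95, 110, 125 mm; not all are there every time). Body 48 mm diameter up to 36 mm below the top, cap 38 mm diameter over the top 30 mm. Origin: centre of the underside, z up along the bottle. Stands on the table.
- bottle_110: Upright clear bottle with a green screw cap, 110 mm tall (the four kinds are alike but for height: 80, 95, 110, 125 mm; not all are there every time). Body 48 mm diameter up to 36 mm below the top, cap 38 mm diameter over the top 30 mm. Origin: centre of the underside, z up along the bottle. Stands on the table.
- bottle_125: Upright clear bottle with a green screw cap, 125 mm tall (the four kinds are alike but for height: 80, 95, 110, 125 mm; not all are there every time). Body 48 mm diameter up to 36 mm below the top, cap 38 mm diameter over the top 30 mm. Origin: centre of the underside, z up along the bottle. Stands on the table.
- control0: Squat all-white control jar, 58 mm tall, 44 mm diameter, white lid 49 mm diameter, already standing in one of the carrier's cells (one or two of these jars are there). Origin: centre of the underside.
- control1: Squat all-white control jar, 58 mm tall, 44 mm diameter, white lid 49 mm diameter, already standing in one of the carrier's cells (one or two of these jars are there). Origin: centre of the underside.
- control2: Squat all-white control jar, 58 mm tall, 44 mm diameter, white lid 49 mm diameter, already standing in one of the carrier's cells (one or two of these jars are there). Origin: centre of the underside.
- carrier: White loose carrier with 2 (x) x 3 (y) open square cells, 0.3 kg, on the table, grey fin handle at its -x end. Origin: centre of its underside; x: direction in which it goes into the bay. Base plate 132 (x) x 214 (y) x 5 mm; walls up to z = 45 mm, outer size 132 x 198 mm, 4 mm thick; cells 60 x 60 mm inside, floor at z = 5 mm.
- cell0 (a point): Centre of the floor of a carrier cell, at (-32, -64.7, 5) mm in the carrier's frame.
- cell1 (a point): Centre of the floor of a carrier cell, at (-32, 0.0, 5) mm in the carrier's frame.
- cell2 (a point): Centre of the floor of a carrier cell, at (-32, 64.7, 5) mm in the carrier's frame.
- cell3 (a point): Centre of the floor of a carrier cell, at (32, -64.7, 5) mm in the carrier's frame.
- cell4 (a point): Centre of the floor of a carrier cell, at (32, 0.0, 5) mm in the carrier's frame.
- cell5 (a point): Centre of the floor of a carrier cell, at (32, 64.7, 5) mm in the carrier's frame.
- carrier_grip (a point): Where to grip the carrier's grey upright fin handle: (-115, 0, 65) mm in the carrier's frame. The fin is 12 mm thick (y), from x = -66 to -135 mm, z = 30 to 85 mm; close across the carrier's y.
- bay: Fixed loading bay of a white analyser: two aluminium rails along its x, open at -x, with lips overhanging the carrier's base plate, so the carrier is slid in along the table towards +x. Origin: where the carrier's origin lies when fully home, axes parallel to the carrier's. Back stop face at x = 67 mm, 60 mm tall; analyser behind it from x = 80 mm, 165 mm tall.
- bay_mouth (a point): Middle of the bay's mouth on the table, x = -66 mm in the bay's frame, where the rails begin: inner faces at y = +-110 mm, 22 mm tall; lips from z = 10 mm up, inner edges at y = +-102 mm. Flared lead-in plates, 16 mm tall, reach out to x = -110 mm, y = +-134 mm.
- mixer: Fixed grey touch mixer, 130 (x) x 120 (y) x 58 mm housing, round sprung black rubber pad (68 mm diameter) on top. Origin: centre of its underside on the table; the pad is above it, its top 85 mm up when free and 75 mm when fully down.
- pad_top (a point): Centre of the top face of the mixer's sprung pad; moves down with it.
- mixer_pad (a joint): How far the mixer's pad is pressed down, m: 0 free, 0.010 fully down; about 4 N starts it, 9 N holds it fully down.
- beaker: Clear beaker, 84 mm diameter, 100 mm tall; not to be disturbed. Origin: centre of underside.
- timer: Grey bench timer, 60 x 75 x 22 mm; not to be disturbed. Origin: centre of underside.
- marker: White marker pen lying on the table, 120 mm long, 16 mm thick; not to be disturbed. Origin: under its middle.

How it is judged:
On the way, in this order (a step that is already met when the one before it is completed fails the run):
1. the 80 mm bottle, upright on the pad, holds it fully down for 1 s (z of bottle_80 in the frame of mixer between 0.065 and 0.077 m and horizontal distance between bottle_80 and pad_top below 0.022 m and angle between bottle_80's own z axis and vertical below 0.15 rad and contact force between bottle_80 and mixer above 3 N), for 1 s.
2. the 95 mm bottle, upright on the pad, holds it fully down for 1 s (z of bottle_95 in the frame of mixer between 0.065 and 0.077 m and horizontal distance between bottle_95 and pad_top below 0.022 m and angle between bottle_95's own z axis and vertical below 0.15 rad and contact force between bottle_95 and mixer above 3 N), for 1 s.
3. the 110 mm bottle, upright on the pad, holds it fully down for 1 s (z of bottle_110 in the frame of mixer between 0.065 and 0.077 m and horizontal distance between bottle_110 and pad_top below 0.022 m and angle between bottle_110's own z axis and vertical below 0.15 rad and contact force between bottle_110 and mixer above 3 N), for 1 s.
4. the 125 mm bottle, upright on the pad, holds it fully down for 1 s (z of bottle_125 in the frame of mixer between 0.065 and 0.077 m and horizontal distance between bottle_125 and pad_top below 0.022 m and angle between bottle_125's own z axis and vertical below 0.15 rad and contact force between bottle_125 and mixer above 3 N), for 1 s.
5. all bottles stand in carrier cells, the carrier still outside the bay (z of bottle_80 in the frame of carrier between -0.003 and 0.015 m and x of bottle_80 in the frame of carrier between -0.064 and 0.064 m and y of bottle_80 in the frame of carrier between -0.097 and 0.097 m and angle between each of bottle_80, bottle_95, bottle_110, bottle_125's own z axis and vertical below 0.2 rad and z of bottle_95 in the frame of carrier between -0.003 and 0.015 m and x of bottle_95 in the frame of carrier between -0.064 and 0.064 m and y of bottle_95 in the frame of carrier between -0.097 and 0.097 m and z of bottle_110 in the frame of carrier between -0.003 and 0.015 m and x of bottle_110 in the frame of carrier between -0.064 and 0.064 m and y of bottle_110 in the frame of carrier between -0.097 and 0.097 m and z of bottle_125 in the frame of carrier between -0.003 and 0.015 m and x of bottle_125 in the frame of carrier between -0.064 and 0.064 m and y of bottle_125 in the frame of carrier between -0.097 and 0.097 m and x of carrier in the frame of bay below -0.08 m), for 0.2 s.
At the end, for the whole second after the job is handed in: The carrier is in the bay within 7 mm of fully home, flat on the table and at rest, released; every bottle and control jar present stands in a carrier cell, on its floor, within 0.2 rad of upright (z of bottle_80 in the frame of carrier between -0.003 and 0.015 m and x of bottle_80 in the frame of carrier between -0.064 and 0.064 m and y of bottle_80 in the frame of carrier between -0.097 and 0.097 m and angle between each of bottle_80, bottle_95, bottle_110, bottle_125, control0, control1, control2's own z axis and vertical below 0.2 rad and z of bottle_95 in the frame of carrier between -0.003 and 0.015 m and x of bottle_95 in the frame of carrier between -0.064 and 0.064 m and y of bottle_95 in the frame of carrier between -0.097 and 0.097 m and z of bottle_110 in the frame of carrier between -0.003 and 0.015 m and x of bottle_110 in the frame of carrier between -0.064 and 0.064 m and y of bottle_110 in the frame of carrier between -0.097 and 0.097 m and z of bottle_125 in the frame of carrier between -0.003 and 0.015 m and x of bottle_125 in the frame of carrier between -0.064 and 0.064 m and y of bottle_125 in the frame of carrier between -0.097 and 0.097 m and z of control0 in the frame of carrier between -0.003 and 0.015 m and x of control0 in the frame of carrier between -0.064 and 0.064 m and y of control0 in the frame of carrier between -0.097 and 0.097 m and z of control1 in the frame of carrier between -0.003 and 0.015 m and x of control1 in the frame of carrier between -0.064 and 0.064 m and y of control1 in the frame of carrier between -0.097 and 0.097 m and z of control2 in the frame of carrier between -0.003 and 0.015 m and x of control2 in the frame of carrier between -0.064 and 0.064 m and y of control2 in the frame of carrier between -0.097 and 0.097 m and x of carrier in the frame of bay between -0.007 and 0.008 m and y of carrier in the frame of bay between -0.008 and 0.008 m and z of carrier in the frame of bay below 0.006 m and angle between the x axis of carrier and the x axis of bay, either way round below 0.08 rad and linear speed of carrier below 0.02 m/s); the robot touches nothing.
It fails at once if a control jar is knocked over or taken out (angle between any of control0, control1, control2's own z axis and vertical above 0.7 rad or z of any of control0, control1, control2 in the frame of carrier above 0.06 m).
It fails at once if the beaker, timer or marker is moved by more than 60 mm (distance of any of beaker, timer, marker from where it was at the start of the episode above 0.06 m).
Of bottle_80, bottle_95, bottle_110, bottle_125 only 3 to 4 are there at a start; the rules pass over those that are not, and their reading is None.
Of control0, control1, control2 only 1 to 2 are there at a start; the rules pass over those that are not, and their reading is None.
At some moment in a run one of carrier may be knocked a few centimetres aside while the robot is not near it.
It also fails if it takes over 210 s, if anything falls off the work surface, if the arm or the gripper's body presses on something with over 40 N, if the wrist force passes 120 N, or if a joint passes its speed limit or range.

### The arm

A 6-joint arm with a two-finger parallel gripper is mounted at the origin on the work surface. World frame = base frame: x ahead of the robot, y to its left, z up, the work surface at z = 0. Lengths are in m, angles in rad, forces in N, time in s.
With the tool pointing down it reaches from about 0.275 to 0.75 m from the base axis. Payload 10.2 kg.
Tool frame: the origin (TCP) lies midway between the tips of the shut fingers; the grasp point (between the pads) lies 19 mm behind it; z points along the fingers, y is the line along which they close (so a half turn about z gives the same grasp; the last joint's range is limited). The gripper opens to 88 mm and grips with 3 to 60 N. Pads are 18 mm wide; open, the fingers measure 123 mm over their backs; the gripper's body (75 mm by 187 mm) begins 45 mm behind the grasp point.
Start: joints at [-1.571, 0.313, 1.498, -0, 1.331, -0.223], TCP at [0.116, -0.512, 0.239] pointing down, gripper open.
Joint ranges: [-2.94, 2.94], [-0.97, 2.17], [0.19, 2.56], [-1.23, 4.37], [0.02, 3.11], [-2.88, 2.88]. Speed limits (rad/s): [2.39, 2.39, 3.01, 3.14, 3.14, 3.14].

### API

Orientations are given as a unit quaternion [x, y, z, w].
In Python, from rig import r gives the robot as it stands. Calls block until the motion is done:
- r.reach(position, orientation): joint-space move of the TCP to a pose.
- r.move_linear(position, v=0.15, orientation=None): straight line of the TCP; orientation=None keeps the orientation; v is the mean speed in m/s.
- r.move_j(angles): joint-space move.
- r.gripper_to(opening, squeeze=None): finger opening in m; squeeze is the grip in N (None keeps the last); returns when the fingers have stopped.
- r.wait(seconds).
- r.ik(position, orientation): joint angles nearest the present ones, or None.
- r.state(): the state.
- r.camera(name): name is "scene" or "top" or "wrist"; returns a dict with "color" (420x560x3 uint8, red, green, blue), "K" (3x3 intrinsics, pixels), "dist" ([k1, k2, p1, p2, k3] as OpenCV has them; the pictures are not rectified), "rvec" (rotation vector, rad) and "tvec" (3), from world to camera coordinates, as OpenCV has them; the wrist camera has in their place "tool_from_camera" (4x4, takes a point from camera to tool coordinates, whose origin is the TCP and whose axes are the flange's). Camera axes: x right, y down, z forward; pixel columns grow to the right and rows downward; lengths in m; the calibration is good to about 2 mm. A picture is of the moment at which its call begins: read the wrist's pose just before it. There is no depth.
A pose or a line that the arm cannot do raises r.MotionError and nothing moves.
- r.hand_in(): hands the job in; it is judged then, once.
The state is a dict: "clock": time; "joint_pos": joint angles; "qvel": joint speeds; "tau": joint torques, N m; "eef_pos": TCP position; "orientation": TCP orientation; "force": force on the tool from outside, world axes, zero at the start; "ft_torque": the same for the moment, N m; "finger_gap": finger opening in m; "finger_force": force on a finger pad.
Only numpy, scipy, OpenCV 4.12 (cv2) and the standard library are available. Lean on these libraries where they do the work, as an engineer would, in place of code of your own. Each camera call takes 0.05 s, during which the arm holds its last target. There are 200 camera calls.

## Working session

There is one attempt and no reset: what is moved stays moved. The work goes in short steps, each a Python script; the robot and the scene stay as the last script left them, time stands still between calls to the robot, and variables do not carry over. Pictures are saved under pics/ and viewed, at most 14 in all, crops included, and the job is handed in when it is done.

```bash
ls; mkdir -p pics; python3 - <<'E'
from rig import r
import cv2,numpy as np
for n in("scene","top"):
    c=r.camera(n); cv2.imwrite(f"pics/{n}0.png",cv2.cvtColor(c["color"],cv2.COLOR_RGB2BGR))
    R=cv2.Rodrigues(np.array(c["rvec"]))[0]; print(n,np.round(-R.T@np.array(c["tvec"]).ravel(),3),np.round(R,2).tolist(),np.round(c["K"],0).tolist(),c["dist"])
print(r.state())
E
```

```text
pics
scene [1.056 0.364 1.121] [[-0.65, 0.76, 0.0], [0.66, 0.56, -0.5], [-0.38, -0.32, -0.87]] [[418.0, 0.0, 281.0], [0.0, 418.0, 202.0], [0.0, 0.0, 1.0]] [-0.09766864  0.          0.          0.          0.        ]
top [ 0.512 -0.007  1.072] [[0.02, -1.0, 0.03], [-1.0, -0.02, -0.09], [0.09, -0.03, -1.0]] [[405.0, 0.0, 276.0], [0.0, 405.0, 212.0], [0.0, 0.0, 1.0]] [0.03099989 0.         0.         0.         0.        ]
{'clock': 0.1, 'joint_pos': array([-1.57143097e+00,  3.13373098e-01,  1.49833419e+00, -1.23583288e-05,
        1.33098594e+00, -2.23379877e-01]), 'qvel': array([ 7.46426510e-05, -1.06581054e-03, -2.77984694e-03,  8.72194872e-04,
       -3.04733104e-03, -1.68468805e-04]), 'tau': array([ 1.92124571e-03, -4.02817047e+01, -2.52647352e+01,  6.95364294e-02,
        3.42940155e-02, -6.63890796e-05]), 'eef_pos': array([ 0.11597223, -0.51181596,  0.23823915]), 'orientation': array([ 9.93804164e-01,  1.11143962e-01,  5.55430846e-05, -5.47506555e-04]), 'force': array([ 0.14750543, -0.52140447, -0.17363547]), 'ft_torque': array([-0.01025392,  0.04401819,  0.00607342]), 'finger_force': 0.0, 'finger_gap': 0.08818212472314253}
```

View pics/top0.png

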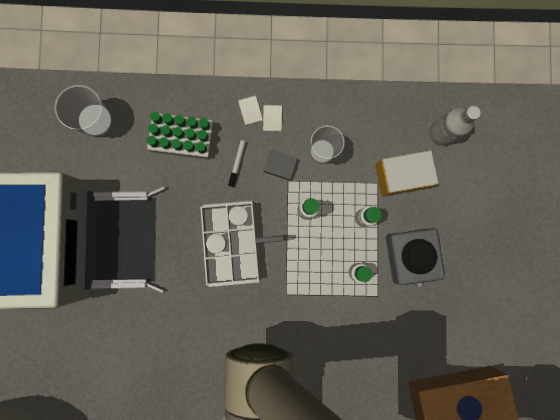

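View pics/scene0.png

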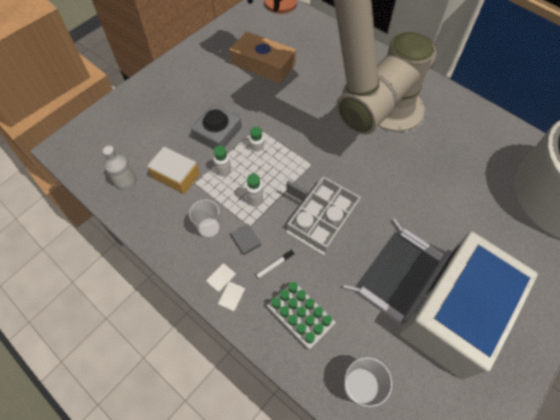

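Top view: caps at about (311,206), (373,215) and (364,273), the pad at (419,256), and the carrier at (230,244) with its fin pointing right. Jars sit in cells 0 and 4, and the bay opens to the right at about (150,240). The scene view shows the same three bottles at (254,181), (221,152) and (257,133).

```bash
cat > h.py <<'E'
from rig import r
import cv2,numpy as np
from scipy.spatial.transform import Rotation as Ro
def cam(n):
    if n=="wrist":
        s=r.state(); c=r.camera(n); T=np.eye(4); T[:3,:3]=Ro.from_quat(s["orientation"]).as_matrix(); T[:3,3]=s["eef_pos"]
        W=T@np.array(c["tool_from_camera"]); c["C"],c["A"]=W[:3,3],W[:3,:3]
    else:
        c=r.camera(n); R=cv2.Rodrigues(np.array(c["rvec"],float))[0]; c["A"]=R.T; c["C"]=-R.T@np.array(c["tvec"],float).ravel()
    return c
def rays(c,px):
    u=cv2.undistortPoints(np.array(px,float).reshape(-1,1,2),np.array(c["K"]),np.array(c["dist"],float))[:,0]
    return np.c_[u,np.ones(len(u))]@c["A"].T
def onz(c,px,z):
    d=rays(c,px); return c["C"]+d*((z-c["C"][2])/d[:,2])[:,None]
def tri(c1,p1,c2,p2):
    a,b=rays(c1,[p1])[0],rays(c2,[p2])[0]
    t=np.linalg.lstsq(np.c_[a,-b],c2["C"]-c1["C"],rcond=None)[0]
    P,Q=c1["C"]+t[0]*a,c2["C"]+t[1]*b; return (P+Q)/2,np.linalg.norm(P-Q)
def save(c,f,box=None,k=1):
    im=cv2.cvtColor(c["color"],cv2.COLOR_RGB2BGR)
    if box: im=im[box[1]:box[3],box[0]:box[2]]
    cv2.imwrite(f,cv2.resize(im,None,fx=k,fy=k,interpolation=cv2.INTER_CUBIC))
def blobs(mask,amin):
    cs=cv2.findContours(mask.astype(np.uint8),cv2.RETR_EXTERNAL,cv2.CHAIN_APPROX_NONE)[0]
    return [k for k in cs if cv2.contourArea(k)>=amin]
def green(c):
    hsv=cv2.cvtColor(c["color"],cv2.COLOR_RGB2HSV); return cv2.inRange(hsv,(50,110,40),(90,255,255))>0
def down(yaw): # tool down, fingers close along direction yaw (world)
    y=np.array([np.cos(yaw),np.sin(yaw),0]); z=np.array([0,0,-1.]); return Ro.from_matrix(np.c_[np.cross(y,z),y,z]).as_quat()
E
python3 - <<'E'
from h import *
t,s=cam("top"),cam("scene")
def cen(k): return cv2.minEnclosingCircle(k)
tb=[cen(k) for k in blobs(green(t),60)]; sb=[cen(k) for k in blobs(green(s),60)]
for p,rp in tb:
    if p[0]<280: continue
    for q,rq in sb:
        P,e=tri(t,p,s,q)
        if e<.012 and .03<P[2]<.16: print(np.round(p,1),round(rp,1),np.round(q,1),round(rq,1),np.round(P,3),round(e,4))
v=cv2.cvtColor(t["color"],cv2.COLOR_RGB2GRAY)
for b in blobs(cv2.inRange(v[240-45:290,195:265],150,255)>0,500):
    R=cv2.minAreaRect(b+np.array([195,195])); B=cv2.boxPoints(R); print(R,np.round(onz(t,B,.045),3).tolist())
d=cv2.inRange(v,0,22); 
for b in blobs(d[225:290,390:450]>0,300):
    q=cen(b+np.array([390,225])); print("pad",q,onz(t,[q[0]],.085))
save(t,"pics/bay.png",(50,170,300,310),3); save(t,"pics/mix.png",(280,170,450,310),4)
E
```

```text
[372.8 215.1] 8.3 [219.7 150.8] 5.3 [ 0.594 -0.266  0.106] 0.0016
((228.77310180664062, 243.51943969726562), (81.44422149658203, 52.407833099365234), 85.10090637207031) [[0.615, 0.161, 0.045], [0.629, 0.03, 0.045], [0.425, 0.007, 0.045], [0.412, 0.137, 0.045]]
```

View pics/bay.png

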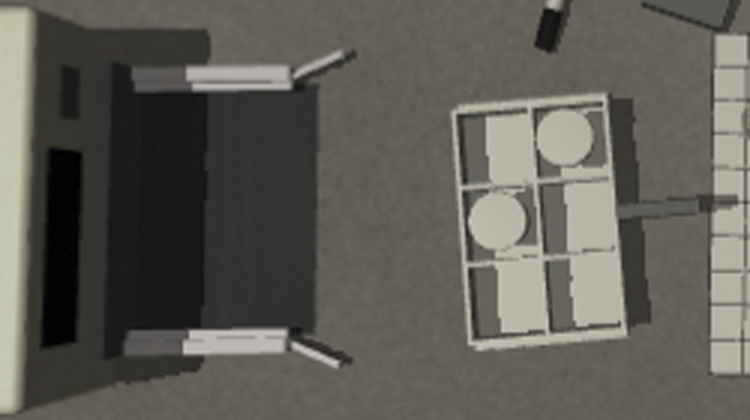

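The crop shows the rails ending at about crop column 291, with inner lip edges at crop rows 90 and 328. Jars are in cells 0 and 4. The measured carrier rectangle, 132 x 205 mm, fits the given size.

```bash
sed -i 's/(50,110,40),(90,255,255)/(45,80,25),(95,255,255)/' h.py; python3 - <<'E'
from h import *
t,s=cam("top"),cam("scene")
cen=cv2.minEnclosingCircle
tb=[cen(k) for k in blobs(green(t),30)]; sb=[cen(k) for k in blobs(green(s),25)]
for p,rp in tb:
    if p[0]<280 or rp>20: continue
    print("top",np.round(p,1),round(rp,1))
    for q,rq in sb:
        P,e=tri(t,p,s,q)
        if e<.02 and .0<P[2]<.2: print("  ",np.round(q,1),round(rq,1),np.round(P,3),round(e,4))
v=cv2.cvtColor(t["color"],cv2.COLOR_RGB2GRAY)
print("padgrey",v[256,419],v[256,398],v[256,450])
for b in blobs(v[225:290,385:450]<35,300):
    q=cen(b+np.array([385,225])); print("pad",q,onz(t,[q[0]],.085),onz(t,[[q[0][0]+q[1],q[0][1]]],.085))
L=onz(t,[[146.7,200],[146.7,279.3]],.022); print("rails",np.round(L,4),np.linalg.norm(L[0]-L[1]))
E
```

```text
top [363.1 273.5] 8.3
   [255.5 133. ] 6.1 [ 0.453 -0.251  0.07 ] 0.0011
top [372.6 214.2] 8.7
   [219.3 152. ] 6.6 [ 0.597 -0.266  0.102] 0.0014
top [310.4 205.6] 8.1
   [253.5 180.2] 6.3 [ 0.612 -0.113  0.118] 0.0011
padgrey 27 102 95
pad ((418.9920654296875, 256.23016357421875), 17.686668395996094) [[ 0.49755258 -0.38314237  0.085     ]] [[ 0.49845457 -0.42631983  0.085     ]]
rails [[0.6278 0.3    0.022 ]
 [0.4256 0.2904 0.022 ]] 0.20241020102858068
```

View pics/mix.png

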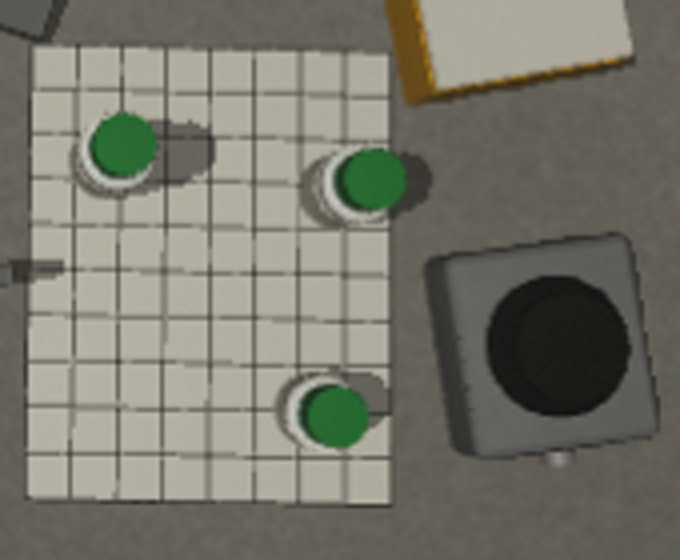

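Heights read 0.070, 0.102 and 0.118 m at the cap-blob centres, so the bottles are the 80, 110 and 125 (no 95). The pad's lighter disc is at crop (572,348), which is pixel (423,257), and its radius matches 34 mm. The lip spacing of 202 mm agrees with the given 204. Starting with bottle_80.

```bash
cat >> h.py <<'E'
def carrier(c):
    v=cv2.cvtColor(c["color"],cv2.COLOR_RGB2GRAY)[180:310,165:285]
    b=max(blobs(cv2.morphologyEx(cv2.inRange(v,150,255),cv2.MORPH_OPEN,np.ones((2,2)))>0,300),key=lambda k:cv2.boundingRect(k)[2]*cv2.boundingRect(k)[3])
    R=cv2.minAreaRect(b+np.array([165,180])); B=onz(c,cv2.boxPoints(R),.045)[:,:2]
    e=[B[1]-B[0],B[2]-B[1]]; l=[np.linalg.norm(k) for k in e]; i=int(np.argmin(l)); x=e[i]/l[i]
    if x[1]<0: x=-x
    return B.mean(0),x,l
def cell(ca,i):
    o,x,_=ca; y=np.array([-x[1],x[0]]); return o+x*(-.032,.032)[i//3]+y*(-.0647,0,.0647)[i%3]
def bottle(c,guess):
    k=min(blobs(green(c),30),key=lambda k:np.hypot(*(np.array(cv2.minEnclosingCircle(k)[0])-guess))); return cv2.minEnclosingCircle(k)[0]
def yawbest(p,cands):
    q0=r.state()["joint_pos"]; best=None
    for a in cands:
        for t in(0,np.pi,-np.pi):
            q=r.ik(list(p),list(down(a+t)))
            if q is not None:
                d=np.abs(np.array(q)-q0).max()
                if best is None or d<best[0]: best=(d,a+t)
    return best[1]
def go(p,v=.25,yaw=None): r.move_linear([float(k) for k in p],v,None if yaw is None else list(down(yaw)))
def fz(): return float(r.state()["force"][2])
def lower(p,step,limit,f,v=.03):
    f0=fz(); p=np.array(p,float)
    while p[2]>limit and abs(fz()-f0)<f:
        p[2]-=step; go(p,v)
    return p,fz()-f0
PAD=np.array([.498,-.393])
def pick(h,xy):
    q=[*xy,h-.032]; up=[*xy,h+.06]; yaw=yawbest(q,np.arange(0,np.pi,np.pi/8))
    r.reach(up,list(down(yaw))); go(q,.15); r.gripper_to(.02,40); s=r.state(); print("grip",s["finger_gap"],s["finger_force"],s["clock"])
    go([*xy,.16+h-.032])
def press(h):
    T=h-.032; go([*PAD,.16+T]); go([*PAD,.088+T],.1)
    p,f=lower([*PAD,.088+T],.0015,.0715+T,16)
    print("press bottom",p[2]-T,"f",f); r.wait(2.3); print("after",fz(),r.state()["clock"]); go([*PAD,.16+T],.2)
def place(h,i):
    ca=carrier(cam("top")); print("carrier",ca); xy=cell(ca,i); T=h-.032
    a=np.arctan2(ca[1][1],ca[1][0]); top=[*xy,.13+T]; yaw=yawbest(top,[a+np.pi/4,a-np.pi/4])
    go(top,.25,yaw); go([*xy,.009+T],.12); p,f=lower([*xy,.009+T],.001,-.002+T,3); print("placed",p[2]-T,f)
    r.gripper_to(.056); go([*xy,.1+T],.2); print(r.state()["clock"])
E
python3 - <<'E'
from h import *
t=cam("top"); print(onz(t,[[423,257]],.085)); ca=carrier(t); print(ca,[cell(ca,i).round(3).tolist() for i in range(6)])
for g,h in(((363,273),.08),((372,214),.11),((310,205),.125)): print(h,onz(t,[bottle(t,g)],h-.004)[0])
lid=onz(t,[[50+565/3,170+137/3],[50+497/3,170+220/3]],.063); print("lids",lid)
xy=onz(t,[bottle(t,(363,273))],.076)[0][:2]
pick(.08,xy); press(.08); save(cam("wrist"),"pics/w1.png"); save(cam("scene"),"pics/s1.png")
E
```

```text
[[ 0.49589104 -0.39290092  0.085     ]]
(array([0.48436738, 0.09690993]), array([-0.31271047,  0.9498485 ]), [np.float64(0.05895325146773434), np.float64(0.12187650882172064)]) [[0.556, 0.087], [0.494, 0.067], [0.433, 0.046], [0.536, 0.148], [0.474, 0.127], [0.413, 0.107]]
0.08 [ 0.45264545 -0.24882214  0.076     ]
0.11 [ 0.59577549 -0.26425345  0.106     ]
0.125 [ 0.61092844 -0.11327801  0.121     ]
lids [[0.58905144 0.06060019 0.063     ]
 [0.51927019 0.11462819 0.063     ]]
grip 0.036935553558374065 39.989579916000366 3.55
press bottom 0.0715 f 23.551552296434057
after 22.181739043734208 11.0167
```

View pics/s1.png

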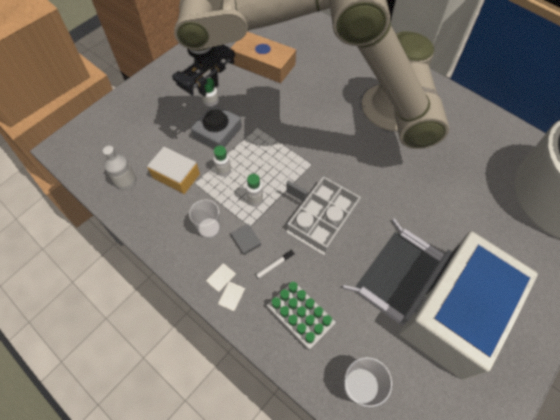

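```bash
sed -i 's/cv2.morphologyEx(cv2.inRange(v,150,255),cv2.MORPH_OPEN,np.ones((2,2)))/cv2.morphologyEx(cv2.inRange(v,150,255),cv2.MORPH_CLOSE,np.ones((3,3)))/; s/\[180:310,165:285\]/[180:310,165:282]/' h.py; python3 - <<'E'
from h import *
t=cam("top"); ca=carrier(t); print(ca,[cell(ca,i).round(3).tolist() for i in range(6)]); save(t,"pics/t1.png")
E
```

```text
(array([0.52062602, 0.08364617]), array([-0.10593343,  0.99437322]), [np.float64(0.13258098535480797), np.float64(0.20612397531648172)]) [[0.588, 0.059], [0.524, 0.052], [0.46, 0.045], [0.582, 0.122], [0.517, 0.115], [0.453, 0.109]]
```

Bottle_80 hangs upright in the gripper at (210,95) above the mixer. The computed cells 0 and 4 agree with the jar lids to within 2 mm. Placing it now.

```bash
python3 - <<'E'
from h import *
place(.08,2)
r.gripper_to(.08)
go([.45,-.1,.3],.3)
t=cam("top"); ca=carrier(t); print(ca,cell(ca,2)); p=bottle(t,(240,268)); print(p,onz(t,[p],.081)); save(t,"pics/t2.png",(150,160,430,310),2.8)
for g,h in(((372,214),.11),((310,205),.125)): print(h,onz(t,[bottle(t,g)],h-.004)[0])
E
```

```text
carrier (array([0.52062602, 0.08364617]), array([-0.10593343,  0.99437322]), [np.float64(0.13258098535480797), np.float64(0.20612397531648172)])
placed 0.003999999999999997 12.926167197641139
17.2333
(array([0.52072778, 0.08365775]), array([-0.10593343,  0.99437322]), [np.float64(0.13258098491126413), np.float64(0.2059185373686501)]) [0.4597817  0.04498391]
(243.61888122558594, 267.283203125) [[0.46262299 0.04321282 0.081     ]]
0.11 [ 0.59604285 -0.26438093  0.106     ]
0.125 [ 0.61092844 -0.11327801  0.121     ]
```

View pics/t2.png

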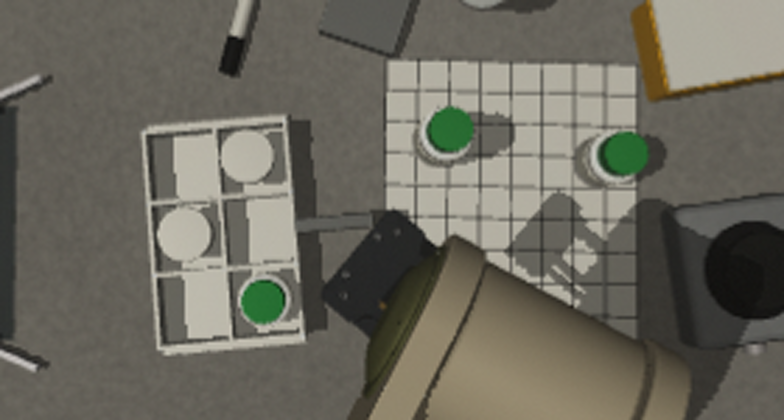

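Bottle_80 stands upright in cell 2, with its cap at crop (262,302). Next is bottle_110, to cell 5.

```bash
python3 - <<'E'
from h import *
pick(.11,[.596,-.264]); press(.11)
ca=carrier(cam("top")); assert abs(min(ca[2])-.132)<.006 and abs(max(ca[2])-.204)<.008,ca
place(.11,5)
r.gripper_to(.08)
go([.45,-.1,.3],.3)
t=cam("top"); ca=carrier(t); print(ca,cell(ca,5),cell(ca,2)); save(t,"pics/t3.png",(150,160,430,310),2.8)
for g,h in(((310,205),.125),((243,267),.085),((215,270),.115)): print(h,onz(t,[bottle(t,g)],h-.004)[0])
E
```

```text
grip 0.03654737688892633 39.96581207960844 21.1583
press bottom 0.07149999999999997 f 22.452686987792355
after 20.927643975268087 28.6667
carrier (array([0.52062602, 0.08364617]), array([-0.10593343,  0.99437322]), [np.float64(0.13258098535480797), np.float64(0.20612397531648172)])
placed 0.00399999999999999 10.364694143476374
35.0333
(array([0.52072776, 0.08365775]), array([-0.10593343,  0.99437322]), [np.float64(0.13258098535480797), np.float64(0.2059186515214217)]) [0.45300194 0.1086238 ] [0.45978168 0.04498391]
0.125 [ 0.61092844 -0.11327801  0.121     ]
0.085 [0.46259286 0.04320999 0.081     ]
0.115 [0.45440681 0.1059709  0.111     ]
```

View pics/t3.png

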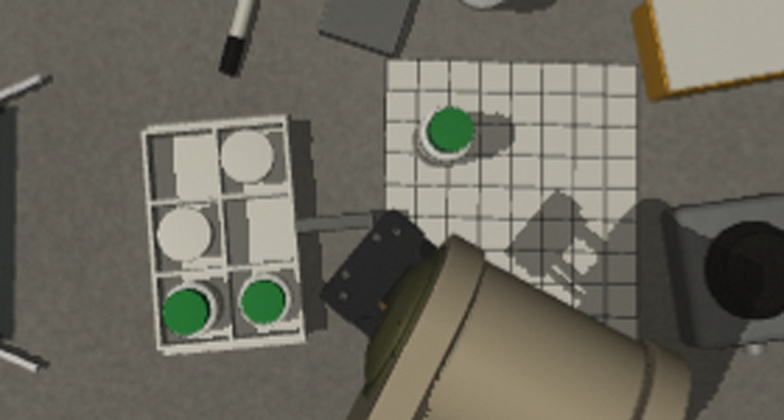

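Bottle_110 stands in cell 5, with its cap at crop (186,310), and the carrier hasn't moved. Bottle_125 goes to cell 3.

```bash
python3 - <<'E'
from h import *
pick(.125,[.611,-.113]); press(.125)
ca=carrier(cam("top")); assert abs(min(ca[2])-.132)<.006 and abs(max(ca[2])-.204)<.008,ca
place(.125,3)
go([.45,-.1,.3],.3); r.gripper_to(.08)
t=cam("top"); ca=carrier(t); print(ca,cell(ca,3),cell(ca,5),cell(ca,2)); save(t,"pics/t4.png",(50,160,330,310),2.8)
for g,h in(((220,215),.13),((243,267),.085),((215,270),.115)): print(h,onz(t,[bottle(t,g)],h-.004)[0])
E
```

```text
grip 0.0368810501352355 39.99421248212457 38.875
press bottom 0.07149999999999998 f 22.49685443369256
after 21.193710189292617 46.9417
carrier (array([0.52062602, 0.08364617]), array([-0.10593343,  0.99437322]), [np.float64(0.13258098535480797), np.float64(0.20612397531648172)])
placed 0.00399999999999999 6.261996379832388
53.3833Traceback (most recent call last):
  File "<stdin>", line 5, in <module>
  File "h.py", line 51, in go
    def go(p,v=.25,yaw=None): r.move_linear([float(k) for k in p],v,None if yaw is None else list(down(yaw)))
                              ~~~~~~~~~~~~~^^^^^^^^^^^^^^^^^^^^^^^^^^^^^^^^^^^^^^^^^^^^^^^^^^^^^^^^^^^^^^^^^^
rig.MotionError: the arm cannot follow that straight line within its joint ranges
```

```bash
python3 - <<'E'
from h import *
s=r.state(); print(s["eef_pos"],s["joint_pos"])
p=s["eef_pos"].copy(); p[2]+=.06; go(p)
yaw=yawbest([.45,-.12,.3],np.arange(0,np.pi,np.pi/8)); r.reach([.45,-.12,.3],list(down(yaw))); r.gripper_to(.08)
t=cam("top"); ca=carrier(t); print(ca,cell(ca,3),cell(ca,5),cell(ca,2)); save(t,"pics/t4.png",(50,160,330,310),2.8)
for g,h in(((220,215),.13),((243,267),.085),((215,270),.115)): print(h,onz(t,[bottle(t,g)],h-.004)[0])
E
```

```text
[0.58107142 0.12232521 0.19175667] [ 1.03435969e-02  5.01912743e-01  1.34647390e+00  3.52598541e-05
  1.29500627e+00 -2.45201531e+00]
(array([0.52071707, 0.08376191]), array([-0.1059336 ,  0.99437321]), [np.float64(0.13236976272514328), np.float64(0.2059171028422589)]) [0.58166314 0.12243576] [0.45299125 0.10872795] [0.459771   0.04508807]
0.13 [0.58472063 0.12223074 0.126     ]
0.085 [0.46259286 0.04320999 0.081     ]
0.115 [0.45440681 0.1059709  0.111     ]
```

View pics/t4.png

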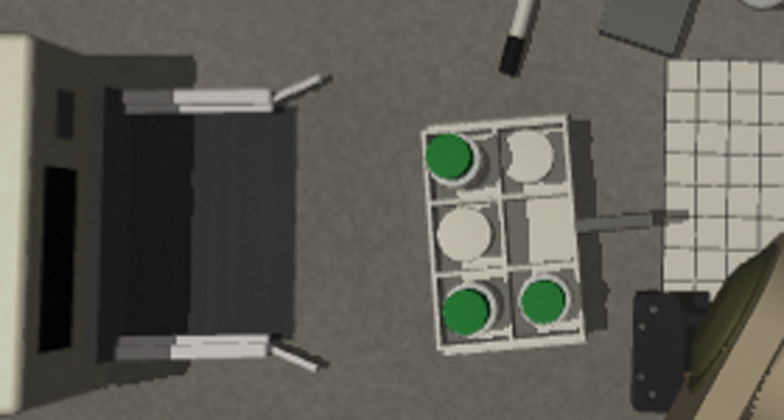

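All three bottles stand in cells 2, 5 and 3, the jars are undisturbed and the carrier hasn't moved. Next I measure the rails, grip the fin and align the carrier in front of the mouth.

```bash
cat >> h.py <<'E'
def bay(c):
    v=cv2.cvtColor(c["color"],cv2.COLOR_RGB2GRAY); out=[]
    for x0,y0,x1,y1 in((108,185,148,206),(106,272,147,294)):
        b=max(blobs(v[y0:y1,x0:x1]>130,60),key=cv2.contourArea)+np.array([x0,y0]); B=onz(c,cv2.boxPoints(cv2.minAreaRect(b)),.022)[:,:2]
        e=[B[1]-B[0],B[2]-B[1]]; i=int(np.argmax([np.linalg.norm(k) for k in e])); d=e[i]/np.linalg.norm(e[i]); d*=np.sign(d[1])
        ends=B[np.argsort(B@d)[:2]]; out.append((ends.mean(0),d,[round(float(np.linalg.norm(k)),4) for k in e]))
    return out
E
python3 - <<'E'
from h import *
t=cam("top"); b=bay(t)
for k in b: print(k, np.degrees(np.arctan2(k[1][1],k[1][0])))
w=b[1][0]-b[0][0]; print("sep",np.linalg.norm(w),"perp yaw",np.degrees(np.arctan2(-w[0],w[1]))%180, "mid",(b[0][0]+b[1][0])/2)
ca=carrier(t); g=ca[0]-.115*ca[1]; a=np.arctan2(ca[1][0]*-1,ca[1][1])
yaw=yawbest([*g,.046],[a]); r.reach([*g,.16],list(down(yaw))); 
c=cam("wrist"); save(c,"pics/w2.png")
print(g,yaw,r.state()["eef_pos"])
E
```

```text
(array([0.63942606, 0.30230934]), array([-0.02379225,  0.99971692]), [0.0862, 0.0182]) 91.36332430281922
(array([0.41504401, 0.29412606]), array([-0.01318829,  0.99991303]), [0.0845, 0.0175]) 90.7556554558722
sep 0.2245312247702555 perp yaw 92.08866763884522 mid [0.52723503 0.2982177 ]
[ 0.53291012 -0.03069514] 0.10613251797526843 [ 0.5329934  -0.03093427  0.16034905]
```

View pics/w2.png

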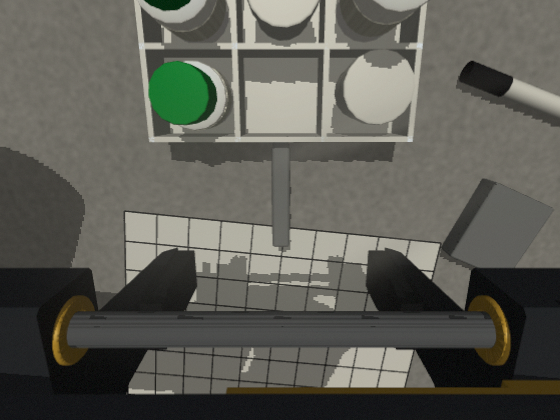

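The fin is centred between the fingers at column 281 and aligned with them. Bay yaw is about 91.7° and the mouth is at about (0.527, 0.298). Grip and align.

```bash
cat >> h.py <<'E'
BX=np.array([np.cos(np.radians(91.7)),np.sin(np.radians(91.7))]); BY=np.array([-BX[1],BX[0]]); BO=np.array([.5272,.298])+.066*BX
E
python3 - <<'E'
from h import *
ca=carrier(cam("top")); g=ca[0]-.115*ca[1]; yaw=np.arctan2(-ca[1][0],ca[1][1])
print("carrier in bay",(ca[0]-BO)@BX,(ca[0]-BO)@BY)
go([*g,.047],.12); r.gripper_to(.004,55); s=r.state(); print(s["finger_gap"],s["finger_force"],s["force"])
p=BO+(-.19-.115)*BX; go([*p,.047],.05,np.radians(1.7))
s=r.state(); print(s["eef_pos"],s["force"],s["clock"])
t=cam("top"); ca=carrier(t); print(ca,"bay xy",(ca[0]-BO)@BX,(ca[0]-BO)@BY,"yaw",np.degrees(np.arctan2(ca[1][1],ca[1][0]))); save(t,"pics/t5.png",(50,160,330,310),2.8)
E
```

```text
carrier in bay -0.2764895016099105 0.013242215922698516
0.011493242932128413 55.00050460919738 [ 0.86053228  0.20382684 -0.47239167]
[0.53429561 0.05910499 0.0469944 ] [-0.38329526 -1.7598864   0.05469065] 61.0917
(array([0.55369662, 0.17248304]), array([8.14510548e-04, 9.99999668e-01]), [np.float64(0.16125260073518882), np.float64(0.12843322790878242)]) bay xy -0.192247773049406 -0.022761342749200636 yaw 89.95333197808615
```

View pics/t5.png

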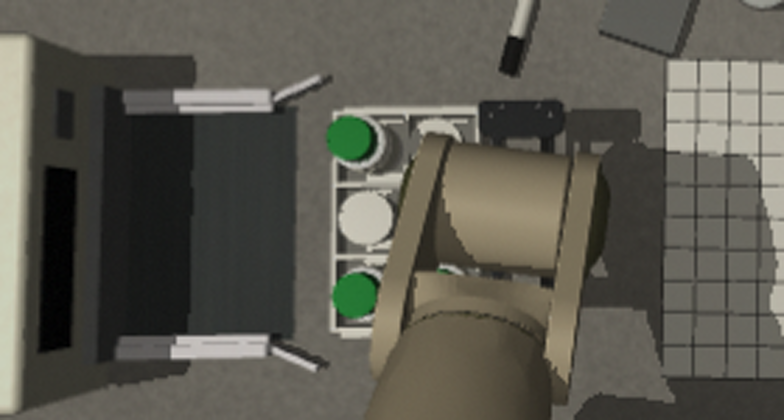

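The carrier sits squarely in front of the mouth: front edge at crop column 332, rows 108–335, against the rails at rows 112–336. Sliding in with force monitoring.

```bash
python3 - <<'E'
from h import *
t=cam("top"); F=onz(t,[[50+332/2.8,160+108/2.8],[50+332/2.8,160+335/2.8]],.045)[:,:2]; m=F.mean(0)-.066*BX; print("c in bay",(m-BO)@BX,(m-BO)@BY,np.linalg.norm(F[0]-F[1]))
f0=r.state()["force"]; x=-.19
while x<.012:
    x+=.02 if x<-.03 else .003
    go([*(BO+(x-.115)*BX),.047],.06 if x<-.03 else .03)
    s=r.state(); f=s["force"]-f0; print(round(x,3),np.round([(s["eef_pos"][:2]-BO)@BX+.115,f[:2]@BX,f[:2]@BY,f[2]],3).tolist())
    if np.linalg.norm(f)>25: break
t=cam("top"); save(t,"pics/t6.png",(50,160,330,310),2.8)
E
```

```text
c in bay -0.1954593452438425 0.00033590110617300197 0.20290227642056222
-0.17 [-0.169, 6.018, 0.41, 0.223]
-0.15 [-0.149, 5.882, 0.176, 0.275]
-0.13 [-0.129, 6.052, -0.025, 1.055]
-0.11 [-0.109, 5.732, -0.554, -0.259]
-0.09 [-0.089, 5.281, -0.703, -0.67]
-0.07 [-0.069, 5.753, -0.525, 0.393]
-0.05 [-0.049, 6.306, -0.212, 0.242]
-0.03 [-0.029, 6.668, -0.584, 0.629]
-0.01 [-0.01, 1.905, -0.046, 0.086]
-0.007 [-0.007, 0.572, -0.352, 1.812]
-0.004 [-0.004, -0.544, 0.556, 1.558]
-0.001 [-0.001, 0.612, -0.575, 0.949]
0.002 [0.002, 0.314, -0.254, 2.029]
0.005 [0.005, 0.059, -0.379, 1.991]
0.008 [0.006, -13.695, -2.626, 2.063]
0.011 [0.006, -31.519, 0.504, 6.401]
```

View pics/t6.png

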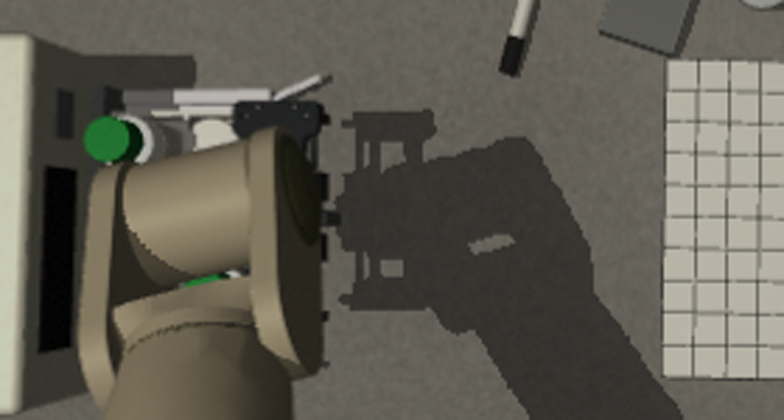

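The carrier hit a firm stop at 0.006, within the measurement error of fully home. Relax, release, retreat and check.

```bash
python3 - <<'E'
from h import *
p=BO+(.0062-.115)*BX; go([*p,.047],.02); r.gripper_to(.05); go([*p,.17],.1)
r.reach([.45,-.12,.3],list(down(yawbest([.45,-.12,.3],np.arange(0,np.pi,np.pi/8)))))
t=cam("top"); save(t,"pics/t7.png",(50,160,330,310),2.8); print(r.state()["clock"],r.state()["force"])
for px,z in(((90,210),.126),((90,270),.111),((118,268),.081)):
    q=onz(t,[bottle(t,px)],z)[0][:2]; print(bottle(t,px),(q-BO)@BX,(q-BO)@BY)
E
```

```text
71.7167 [-0.90911595  0.5688363  -0.81014228]
(90.0, 209.5) 0.031223318945081777 -0.06704438001245618
(92.30952453613281, 266.0) 0.028458834982689783 0.06278986097731536
(124.0, 264.0) -0.03313900810932263 0.06036031404823501
```

View pics/t7.png

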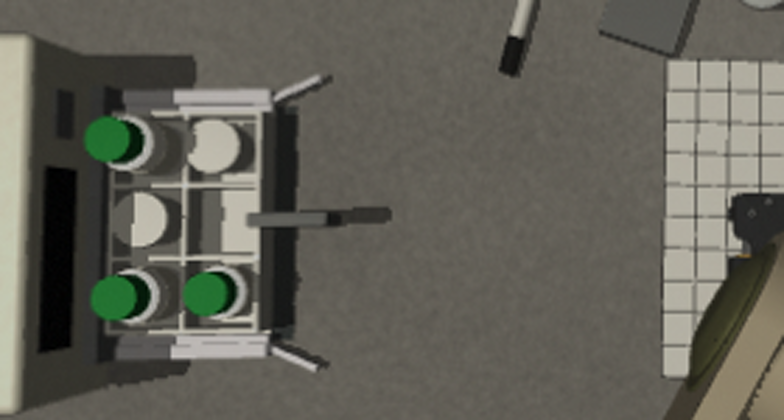

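The carrier is home: its rear top edge at crop column 262, z = 45 mm, projects to the rail ends. All bottles and jars are upright and the gripper is clear.

```bash
python3 -c "
from rig import r
print(r.hand_in())"
```

```text
the job is handed in; nothing more can be done
None
```

The job is handed in, with no verdict returned: the 80, 110 and 125 mm bottles (no 95 was present) were each held down on the mixer pad for over two seconds and stood in the carrier. The carrier was slid in until it met the stop and released, with both control jars upright.

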